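# Put the tall glaze sample tile on the display stand

### The arm

A 6-joint arm with a two-finger parallel gripper is mounted at the origin on the work surface. World frame = base frame: x ahead of the robot, y to its left, z up, the work surface at z = 0. Lengths are in m, angles in rad, forces in N, time in s.
With the tool pointing down it reaches from about 0.325 to 0.875 m from the base axis. Payload 4.4 kg.
Tool frame: the origin (TCP) lies on the centre line of the jaws, within the pads' length; the fingertips stand 19 mm ahead of it and the grasp point (between the pads) is the TCP; z points along the fingers, y is the line along which they close (so a half turn about z gives the same grasp; the last joint's range is limited). The gripper opens to 85 mm and grips with 20 to 120 N. Pads are 22 mm wide; open, the fingers measure 114 mm over their backs; the gripper's body (76 mm by 85 mm) begins 54 mm behind the grasp point. The pads swing forward as they close: fully open they stand 13 mm farther back than shut.
Start: joints at [-1.315, 0.207, 1.542, -0, 1.393, -0.15], TCP at [0.227, -0.528, 0.25] pointing down, gripper open.
Joint ranges: [-2.73, 2.73], [-0.86, 2.22], [0.23, 2.46], [-1.11, 4.25], [0.08, 2.63], [-2.82, 2.82]. Speed limits (rad/s): [2.79, 2.79, 3.14, 3.14, 3.14, 3.14].

### API

Orientations are given as a unit quaternion [w, x, y, z].
In Python, from workcell import * gives the robot as it stands. The module is installed in compiled form; this text tells all that it offers.
- The arm moves only by the tool servo_tool, never from a script. Its argument "targets" is a list of rows, each an object of numbers: "dx", "dy", "dz": the shift along the tool's x, y, z in mm; "rx", "ry", "rz": the turn, a rotation vector about the tool's x, y, z in rad; "fingers": the opening, from 0 (shut) to 1 (fully open). In form: [{"dx": .., "dy": .., "dz": .., "rx": .., "ry": .., "rz": .., "fingers": ..}, ...]. A call has 1 to 12 rows; each row shifts and turns the commanded pose from where the row before left it, along the tool's axes as they then stand; what a row does not reach is not made up. A row lasts 1/10 s, in which the tool goes at most 50 mm and 8.59 degrees, less where a joint would pass 70% of its speed; a pose out of reach is approached as far as the arm can. A call with a gripper value outside its range is refused whole. The fingers move at their own pace and stop on an object; "force" is the grip in N (left out, the last holds). Time passes only in rows, so rows that do not move let the fingers close. It gives the time, the measured TCP pose, the force, the opening and the grip force at its end, in the units of the state.
- observe(): the state, without advancing time (a new reading comes with each control period).
- snapshot(name): name is "side" or "top" or "wrist"; returns a dict with "image" (420x560x3 uint8, red, green, blue), "fov_y" (degrees; the focal length in pixels is half the picture's height over the tangent of half this angle, whatever the lens; pixels are square), "cx", "cy" (the principal point, pixels), "world_from_camera" (4x4, takes a point from camera to world coordinates). Camera axes: x right, y down, z forward; pixel columns grow to the right and rows downward; lengths in m; the calibration is good to about 2 mm. A picture is of the moment at which its call begins. There is no depth.
- job_done(): hands the job in; it is judged then, once.
The state is a dict: "t": time; "joints": joint angles; "dq": joint speeds; "joint_efforts": joint torques, N m; "position": TCP position; "eef_rot": TCP orientation; "ft_force": force on the tool from outside, world axes, zero at the start; "torque": the same for the moment, N m; "gripper_width": finger opening in m; "grasp_force": force on a finger pad.
Only numpy, scipy, OpenCV 4.12 (cv2) and the standard library are available. Lean on these libraries where they do the work, as an engineer would, in place of code of your own. Each camera call takes 0.05 s, during which the arm holds its last target. There are 200 camera calls.

### The job

Slide the tall glaze sample tile upward out of the slotted wooden rack and set it gently on the metal display stand, top edge still up: its foot on the ledge behind the lip, leaning against the backrest and about centred from side to side. Do not drop it: let go only when its foot is on the ledge. Keep the tile upright or nearly so on the way, leave the two short tiles in their slots, and do not disturb the other things on the bench.

Things in the scene. Friction and masses are not known exactly. Their poses are not given: they have to be found in the camera images.
- tall_tile: The tile to move: white ceramic plate standing on edge in one of the three rack slots, 8 mm thick (its x), 100 mm wide (its y), 150 mm tall (its z); about 0.26 kg. Origin: centre of its bottom edge. It stands 45 mm higher than the two other tiles.
- short_tile_a: White ceramic tile like the tall one but only 105 mm tall, standing in another slot of the rack; 8 mm thick (x), 100 mm wide (y). Origin: centre of its bottom edge. Stays where it is.
- short_tile_b: Second short tile, 8 x 100 x 105 mm, in the remaining slot. Origin: centre of its bottom edge. Stays where it is.
- rack: Slotted dark wooden tile rack, fixed to the bench, 126 mm (x) by 124 mm (y), 55 mm high. Origin: centre of its underside. Three slots run along its y, at x = -45, 0 and +45 mm; each 12 mm wide (x), 108 mm long (y), closed at the ends, 40 mm deep (floor 15 mm above the origin). Which tile is in which slot varies.
- stand: Dark steel display stand, fixed to the bench; foot plate 110 mm (x) by 130 mm (y), 12 mm thick. Origin: on the bench, below the cradle's origin. The displayed tile faces its +x and leans back towards its -x. Lip in front of the ledge: 6 mm thick, 14 mm high, 16 mm in front of the backrest. Backrest: two bars and a cross bar, 78 mm wide, 8 mm thick, 90 mm high along the slope.
- cradle: The stand's sloped cradle, leaning back 0.35 rad (20 deg). Origin: middle of the inner corner of ledge and backrest, 36 mm above the bench. z: up along the backrest's front face (plane x = 0); y: along the ledge (top z = 0, 120 mm long); x: square out of the backrest, lip at x = 16 mm. A seated tile has its origin near x = 4 mm, y = 0, z = 0, axes along the cradle's, or turned half round about z.
- mug: Bystander: blue ceramic mug, 76 mm across, 85 mm tall. Origin: centre of its underside.
- bowl: Bystander: terracotta bowl, 110 mm across, 55 mm tall. Origin: centre of its underside.
- glaze_jar: Bystander: grey glaze jar with a white cap, 72 mm across, 90 mm tall. Origin: centre of its underside.
- brush: Bystander: glaze brush lying flat on the bench, 180 mm long (its x). Origin: on its underside, about the middle.
There are look-alikes about, which are no part of the job. Leave any orange or red look-alike of the tall_tile alone.

How it is judged:
By the outcome, as a careful person would: the job done as asked, in the order asked, and still so for the second after the job is handed in, with the robot touching nothing.
It also fails if it takes over 48 s, if anything falls off the work surface, if the arm or the gripper's body presses on something with over 40 N, if the wrist force passes 120 N, or if a joint passes its speed limit or range.

## Working session

There is one attempt and no reset: what is moved stays moved. The work goes in short steps, Python scripts to look and compute and a tool call to move; the robot and the scene stay as the last step left them, time stands still between calls to the robot, and variables do not carry over. Pictures are saved under pics/ and viewed, at most 10 in all, crops included, and the job is handed in when it is done.

Besides the shell and the picture viewer there is one more tool, called after ">>>" as a command line: name --argument value ..., lists and objects as JSON in quotes. servo_tool: Moves the arm, as the interface text tells. Its arguments: {"type":"object","properties":{"targets":{"type":"array"},"force":{"type":"number"}},"required":["targets"]}

```bash
mkdir -p pics; cat > h.py <<'E'
import numpy as np, cv2, pickle
from workcell import *
def shot(n,tag):
    s=snapshot(n); cv2.imwrite(f'pics/{tag}.png',s['image'][:,:,::-1]); pickle.dump(s,open(f'pics/{tag}.pkl','wb')); return s
def K(s):
    f=s['image'].shape[0]/2/np.tan(np.radians(s['fov_y'])/2); return f
def ray(s,u,v):
    T=np.array(s['world_from_camera']); d=T[:3,:3]@np.array([(u-s['cx'])/K(s),(v-s['cy'])/K(s),1]); return T[:3,3],d
def atz(s,u,v,z):
    o,d=ray(s,u,v); return o+d*(z-o[2])/d[2]
def proj(s,p):
    T=np.array(s['world_from_camera']); c=(np.atleast_2d(p)-T[:3,3])@T[:3,:3]; return np.c_[c[:,0]/c[:,2]*K(s)+s['cx'],c[:,1]/c[:,2]*K(s)+s['cy']]
E
python3 - <<'E'
from h import *
for n in('top','side'):
    s=shot(n,n+'0'); print(n,s['fov_y'],s['cx'],s['cy'],np.round(s['world_from_camera'],3).tolist())
print(observe())
a=[cv2.imread(f'pics/{n}0.png') for n in('top','side')]
E
```

```text
top 51.34114307290486 277.1486955343646 219.91126973288755 [[0.004, -0.991, 0.131, 0.435], [-1.0, -0.004, -0.005, -0.013], [0.006, -0.131, -0.991, 1.236], [0.0, 0.0, 0.0, 1.0]]
side 55.12470132120588 279.11136286683643 207.55529924051905 [[-0.986, -0.088, 0.139, 0.401], [-0.164, 0.497, -0.852, 1.063], [0.006, -0.863, -0.504, 0.681], [0.0, 0.0, 0.0, 1.0]]
{'t': 0.1, 'joints': array([-1.31446406e+00,  2.07364177e-01,  1.54286040e+00,  1.74538845e-05,
        1.39350316e+00, -1.50444809e-01]), 'dq': array([-0.00021166, -0.00326192, -0.00381734,  0.00328543,  0.0001252 ,
        0.00023923]), 'joint_efforts': array([-4.37698809e-04, -3.84093297e+01, -2.92550236e+01, -3.21979242e-04,
        4.82888863e-03,  4.91650965e-06]), 'position': array([ 0.22735225, -0.52741854,  0.24920176]), 'eef_rot': array([-1.06650256e-03,  9.79387509e-01,  2.01987543e-01, -4.79168892e-05]), 'ft_force': array([-0.18226798,  0.25139546,  0.44496299]), 'torque': array([-0.023834  ,  0.01987814, -0.02892116]), 'grasp_force': 0.0, 'gripper_width': 0.08525540866538607}
```

View pics/top0.png

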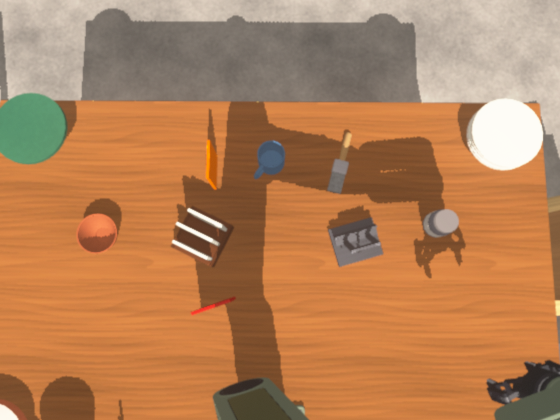

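View pics/side0.png

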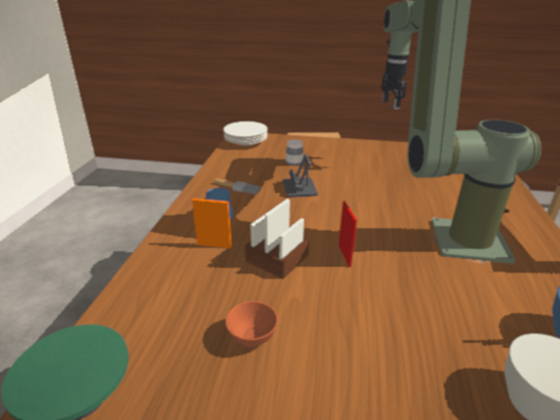

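The top view shows the rack near (202,236) and the stand near (356,242). The side view shows the tall tile in the middle slot, near (279,220). Orange and red decoys stand beside the rack. I'll enlarge these areas.

```bash
python3 - <<'E'
import cv2,numpy as np
t=cv2.imread('pics/top0.png');s=cv2.imread('pics/side0.png')
def c(i,x,y,w,h): return cv2.resize(i[y:y+h,x:x+w],(400,300),interpolation=cv2.INTER_CUBIC)
# top 80x60 (x5)
o=np.vstack([np.hstack([c(t,162,206,80,60),c(t,316,212,80,60)]),np.hstack([c(s,235,194,100,75),c(s,265,145,80,60)])])
cv2.imwrite('pics/crop.png',o)
E
```

```text
(no output)
```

View pics/crop.png

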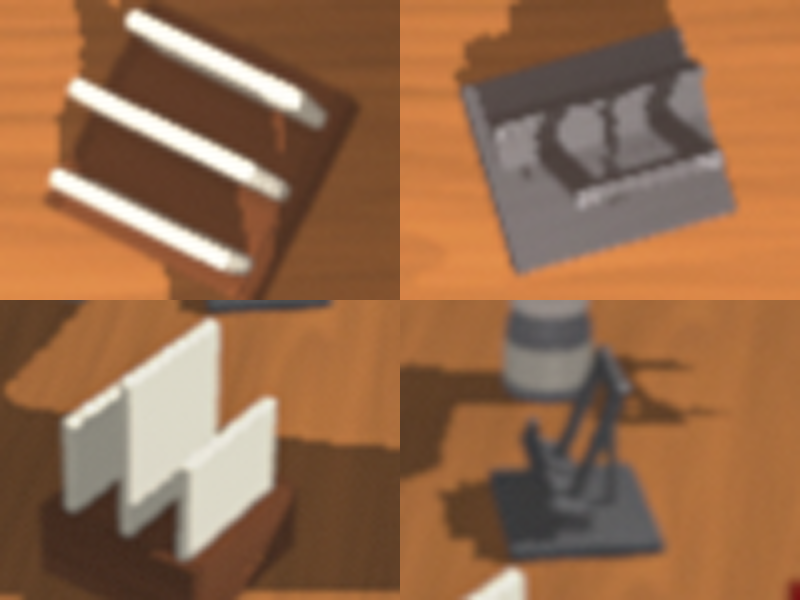

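The crops show the tall tile's top edge running from crop (70,88) to (285,190). The stand's lip is on the far side (+x) and the backrest leans toward the robot. Next I'll compute coarse poses.

```bash
cat > m.py <<'E'
from h import *
from scipy.optimize import least_squares
L=lambda t:pickle.load(open(f'pics/{t}.pkl','rb'))
def R(a): c,s=np.cos(a),np.sin(a); return np.array([[c,-s,0],[s,c,0],[0,0,1.]])
th=.35
def crad(p): # cradle->stand
    p=np.atleast_2d(p); c,s=np.cos(th),np.sin(th)
    return np.c_[p[:,0]*c-p[:,2]*s,p[:,1],p[:,0]*s+p[:,2]*c+.036]
E
python3 - <<'E'
from m import *
s=L('top0')
g=lambda x,y,x0,y0:(x0+(x+.5)/5-.5,y0+(y+.5)/5-.5)
def line(pts,z,x0,y0):
    return np.array([atz(s,*g(*p,x0,y0),z) for p in pts])
for n,p,z in(('tall',[(70,90),(258,182)],.165),('far',[(130,15),(300,103)],.12),('near',[(52,178),(232,268)],.12),('rackLR',[(45,200),(357,103)],.055)):
    q=line(p,z,162,206); d=q[1]-q[0]; print(n,q.round(4).tolist(),'mid',q.mean(0).round(4),'len',np.linalg.norm(d).round(4),'dir',np.degrees(np.arctan2(d[1],d[0])).round(1))
q=line([(463-400,85),(680-400,30),(735-400,212),(518-400,272)],.012,316,212); print('plate',q.round(4).tolist(),q.mean(0).round(4))
for i in range(4):
    d=q[(i+1)%4]-q[i]; print(np.linalg.norm(d).round(4),np.degrees(np.arctan2(d[1],d[0])).round(1))
q=line([(578-400,200),(722-400,158)],.036+.09*np.cos(.35),316,212);d=q[1]-q[0];print('cross',q.round(4).tolist(),q.mean(0).round(4),np.linalg.norm(d),np.degrees(np.arctan2(d[1],d[0])))
w=L('top0');
E
```

```text
tall [[0.5662, 0.2322, 0.165], [0.5211, 0.1385, 0.165]] mid [0.5436 0.1853 0.165 ] len 0.104 dir -115.7
far [[0.6108, 0.2128, 0.12], [0.5655, 0.1242, 0.12]] mid [0.5881 0.1685 0.12  ] len 0.0996 dir -117.1
near [[0.5263, 0.2501, 0.12], [0.4808, 0.157, 0.12]] mid [0.5036 0.2036 0.12  ] len 0.1036 dir -116.1
rackLR [[0.5197, 0.2688, 0.055], [0.5732, 0.1012, 0.055]] mid [0.5465 0.185  0.055 ] len 0.1759 dir -72.3
plate [[0.5726, -0.1631, 0.012], [0.6045, -0.2864, 0.012], [0.5017, -0.3147, 0.012], [0.4678, -0.1926, 0.012]] [ 0.5366 -0.2392  0.012 ]
0.1274 -75.5
0.1066 -164.6
0.1268 105.5
0.1089 15.7
cross [[0.5016, -0.2078, 0.1205], [0.5233, -0.282, 0.1205]] [ 0.5125 -0.2449  0.1205] 0.07733894708042227 -73.63742233411494
```

>>> servo_tool --targets '[{"dx": 36, "dy": -15, "dz": -10, "fingers": 1}, {"dx": 36, "dy": -15, "dz": -10, "fingers": 1}, {"dx": 36, "dy": -15, "dz": -10, "fingers": 1}, {"dx": 36, "dy": -15, "dz": -10, "fingers": 1}, {"dx": 36, "dy": -15, "dz": -10, "fingers": 1}, {"dx": 36, "dy": -15, "dz": -10, "fingers": 1}, {"dx": 36, "dy": -15, "dz": -10, "fingers": 1}, {"dx": 36, "dy": -15, "dz": -10, "fingers": 1}, {"dx": 36, "dy": -15, "dz": -10, "fingers": 1}, {"dx": 36, "dy": -15, "dz": -10, "fingers": 1}, {"dx": 0, "fingers": 1}, {"dx": 0, "fingers": 1}]'

```text
invalid input
```

```bash
python3 - <<'E'
from h import *
s=shot('wrist','w1'); print(s['fov_y'],np.round(s['world_from_camera'],3).tolist()); o=observe(); print(o['t'],o['position'],o['eef_rot'],o['joints'])
E
```

```text
60.97763800474129 [[0.397, -0.879, -0.265, 0.296], [-0.918, -0.38, -0.113, -0.5], [-0.001, 0.288, -0.957, 0.373], [0.0, 0.0, 0.0, 1.0]]
0.15 [ 0.22736932 -0.52752504  0.24935069] [-9.21514246e-04  9.79380763e-01  2.02020966e-01 -3.87528161e-05] [-1.31448402e+00  2.07285804e-01  1.54264023e+00  2.03563932e-05
  1.39351117e+00 -1.50533471e-01]
```

View pics/w1.png

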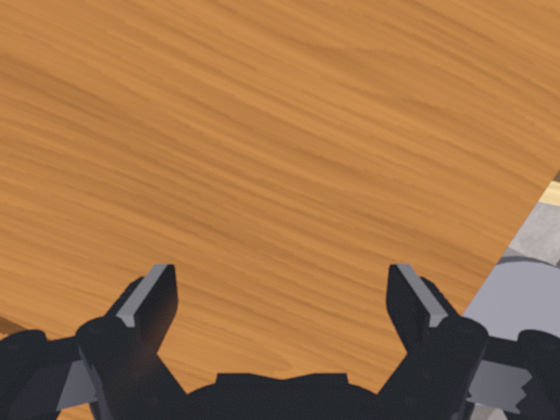

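The move was refused, so the wrist picture shows only bare bench. I'll resend it with every key filled in.

>>> servo_tool --targets '[{"dx": 36, "dy": -15, "dz": -10, "rx": 0, "ry": 0, "rz": 0, "fingers": 1}, {"dx": 36, "dy": -15, "dz": -10, "rx": 0, "ry": 0, "rz": 0, "fingers": 1}, {"dx": 36, "dy": -15, "dz": -10, "rx": 0, "ry": 0, "rz": 0, "fingers": 1}, {"dx": 36, "dy": -15, "dz": -10, "rx": 0, "ry": 0, "rz": 0, "fingers": 1}, {"dx": 36, "dy": -15, "dz": -10, "rx": 0, "ry": 0, "rz": 0, "fingers": 1}, {"dx": 36, "dy": -15, "dz": -10, "rx": 0, "ry": 0, "rz": 0, "fingers": 1}, {"dx": 36, "dy": -15, "dz": -10, "rx": 0, "ry": 0, "rz": 0, "fingers": 1}, {"dx": 36, "dy": -15, "dz": -10, "rx": 0, "ry": 0, "rz": 0, "fingers": 1}, {"dx": 0, "dy": 0, "dz": 0, "rx": 0, "ry": 0, "rz": 0, "fingers": 1}, {"dx": 0, "dy": 0, "dz": 0, "rx": 0, "ry": 0, "rz": 0, "fingers": 1}]'

```text
t: 1.15
position: [0.4448, -0.3033, 0.3302]
eef_rot: [0.0, 0.979, 0.203, -0.0]
ft_force: [0.4, 0.0, -0.3]
gripper_width: 0.0849
grasp_force: 0.0
```

```bash
python3 - <<'E'
from h import *
s=shot('wrist','w2'); print(np.round(s['world_from_camera'],3).tolist())
E
```

```text
[[0.399, -0.878, -0.265, 0.514], [-0.917, -0.381, -0.116, -0.276], [0.001, 0.289, -0.957, 0.454], [0.0, 0.0, 0.0, 1.0]]
```

View pics/w2.png

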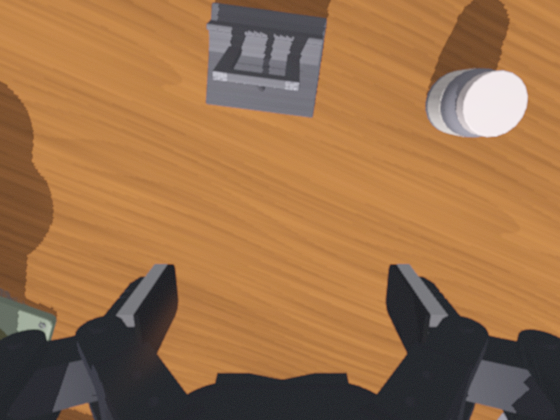

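The stand is at (207–326, 5–116), with the cross bar from (214,76) to (299,85). I'll zoom in for precise points.

```bash
python3 - <<'E'
import cv2
i=cv2.imread('pics/w2.png')[0:125,195:345]; cv2.imwrite('pics/w2c.png',cv2.resize(i,(720,600),interpolation=cv2.INTER_CUBIC))
E
```

```text
(no output)
```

View pics/w2c.png

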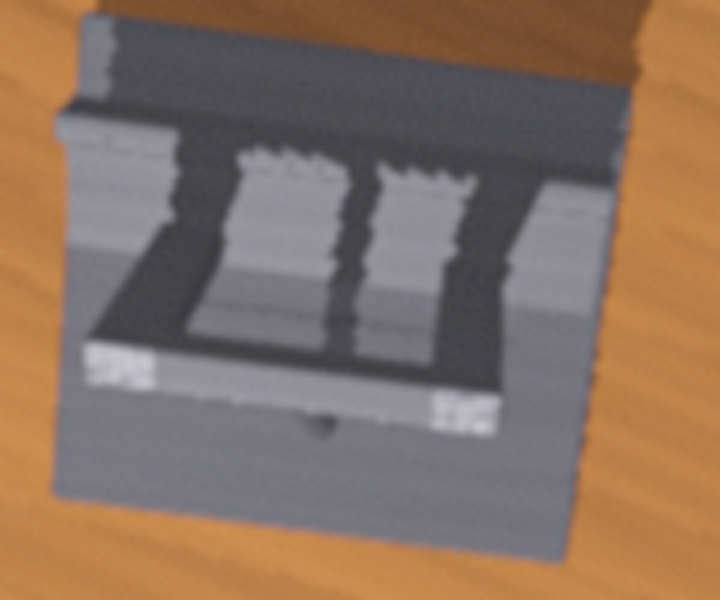

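```bash
python3 - <<'E'
from m import *
s=L('w2');t=L('top0')
g=lambda p:np.array([(195+(x+.5)/4.8-.5,(y+.5)/4.8-.5) for x,y in p])
cb=np.array([(0,.039,.09),(0,-.039,.09),(-.008,.039,.09),(-.008,-.039,.09)])
mb=g([(88,343),(502,395),(85,385),(495,433)])
mp=g([(82,15),(632,88),(566,562),(55,497)])
def mdl(v):
    pl=np.array([(.055+v[3],.065,.012),(.055+v[3],-.065,.012),(-.055+v[3],-.065,.012),(-.055+v[3],.065,.012)])
    return [q@R(v[2]).T+[v[0],v[1],0] for q in (crad(cb),pl)]
def f(v,b=1,p=1):
    B,P=mdl(v); return np.r_[b*(proj(s,B)-mb).ravel(),p*(proj(s,P)-mp).ravel()]
r=least_squares(f,[.5445,-.236,.27,0]);print(r.x.round(4),np.degrees(r.x[2]),f(r.x).round(1))
r2=least_squares(f,r.x,kwargs=dict(p=0.001));print('bar only',r2.x.round(4))
lip=crad([(.022,.06,.014),(.022,-.06,.014),(.016,.06,.014),(.016,-.06,.014)])@R(r.x[2]).T+[r.x[0],r.x[1],0]
print('lip crop px',((proj(s,lip)-[195,0])*4.8).round(0).tolist())
E
```

```text
[ 0.5485 -0.2403  0.2913 -0.0103] 16.690743496026926 [-1.  -0.4  0.7 -0.2 -0.3 -0.1  0.9  0.8 -0.8 -0.8  0.8 -0.6  0.4  0.7
 -0.8  1.1]
bar only [ 0.5485 -0.2401  0.2952 -0.0103]
lip crop px [[52.0, 112.0], [615.0, 185.0], [52.0, 142.0], [610.0, 215.0]]
```

>>> servo_tool --targets '[{"dx": 24, "dy": -35, "dz": 0, "rx": 0, "ry": 0, "rz": 0, "fingers": 1}, {"dx": 24, "dy": -35, "dz": 0, "rx": 0, "ry": 0, "rz": 0, "fingers": 1}, {"dx": 24, "dy": -35, "dz": 0, "rx": 0, "ry": 0, "rz": 0, "fingers": 1}, {"dx": 24, "dy": -35, "dz": 0, "rx": 0, "ry": 0, "rz": 0, "fingers": 1}, {"dx": 24, "dy": -35, "dz": 0, "rx": 0, "ry": 0, "rz": 0, "fingers": 1}, {"dx": 24, "dy": -35, "dz": 0, "rx": 0, "ry": 0, "rz": 0, "fingers": 1}, {"dx": 24, "dy": -35, "dz": 0, "rx": 0, "ry": 0, "rz": 0, "fingers": 1}, {"dx": 24, "dy": -35, "dz": 0, "rx": 0, "ry": 0, "rz": 0, "fingers": 1}, {"dx": 24, "dy": -35, "dz": 0, "rx": 0, "ry": 0, "rz": 0, "fingers": 1}, {"dx": 24, "dy": -35, "dz": 0, "rx": 0, "ry": 0, "rz": 0, "fingers": 1}, {"dx": 24, "dy": -35, "dz": 0, "rx": 0, "ry": 0, "rz": 0, "fingers": 1}]'

```text
t: 2.3
position: [0.5348, 0.1539, 0.3294]
eef_rot: [0.0, 0.98, 0.201, -0.001]
ft_force: [0.9, 0.2, 0.7]
gripper_width: 0.0855
grasp_force: 0.0
```

>>> servo_tool --targets '[{"dx": 0, "dy": 0, "dz": 0, "rx": 0, "ry": 0, "rz": -0.14, "fingers": 1}, {"dx": 0, "dy": 0, "dz": 0, "rx": 0, "ry": 0, "rz": -0.14, "fingers": 1}, {"dx": 0, "dy": 0, "dz": 0, "rx": 0, "ry": 0, "rz": -0.14, "fingers": 1}, {"dx": 0, "dy": 0, "dz": 0, "rx": 0, "ry": 0, "rz": -0.14, "fingers": 1}, {"dx": 0, "dy": 0, "dz": 0, "rx": 0, "ry": 0, "rz": -0.14, "fingers": 1}, {"dx": 0, "dy": 0, "dz": 0, "rx": 0, "ry": 0, "rz": 0, "fingers": 1}, {"dx": 0, "dy": 0, "dz": 0, "rx": 0, "ry": 0, "rz": 0, "fingers": 1}]'

```text
t: 3.0
position: [0.5347, 0.1528, 0.3296]
eef_rot: [-0.0, 0.852, 0.524, -0.001]
ft_force: [-0.2, -0.9, -0.6]
gripper_width: 0.0855
grasp_force: 0.0
```

```bash
python3 - <<'E'
from h import *
s=shot('wrist','w3'); o=observe();print(o['position'],o['eef_rot'],o['joints'])
for p in ((.5445,.185,.165),(.588,.1685,.12),(.5036,.2036,.12)): print(proj(s,p))
i=s['image'][:,:,::-1]; cv2.imwrite('pics/w3c.png',cv2.resize(i,(800,600),interpolation=cv2.INTER_CUBIC))
E
```

```text
[0.53467312 0.15309853 0.32977073] [-1.27418872e-04  8.51791097e-01  5.23881379e-01 -4.60620958e-04] [ 1.23341259e-01  1.16554426e-01  1.48182370e+00 -1.50622732e-04
  1.54415844e+00  5.91338880e-01]
[[272.1155973  145.68690828]]
[[323.42101574 133.65726956]]
[[225.04192991 141.00175668]]
```

View pics/w3c.png

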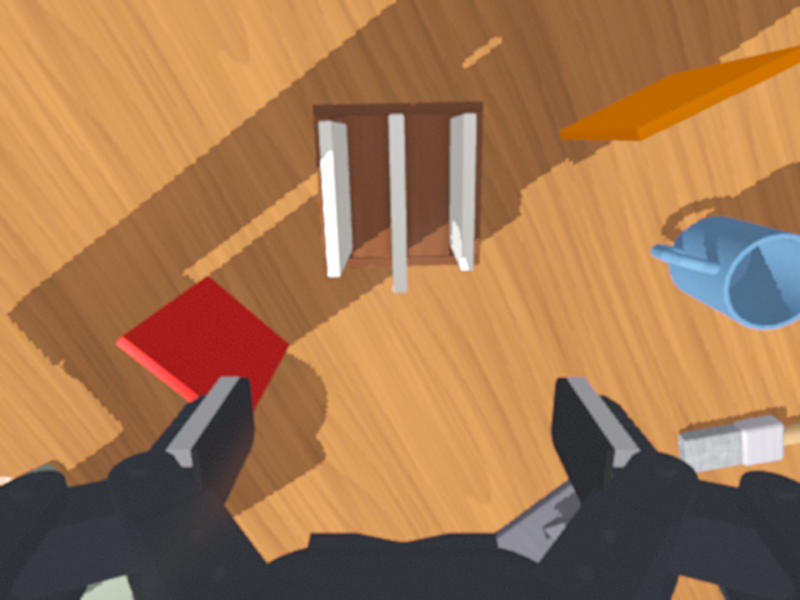

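The tall tile's top edge is in the middle, around zoomed (397,113)–(400,290), and lies nearly along image vertical. I'll measure it to sub-pixel.

```bash
python3 - <<'E'
from m import *
s=L('w3'); im=s['image'].astype(int)
mn=im.min(2); sat=im.max(2)-mn
w=(mn>95)&(sat<40)
A=[]
for v in range(76,208):
    c=np.where(w[v,268:292])[0]+268
    if len(c)>=5 and len(c)<20: A.append((v,c.mean(),len(c)))
A=np.array(A); print(A[0],A[-1],len(A),A[::15].round(1).tolist())
k=np.polyfit(A[:,0],A[:,1],1)
e=[atz(s,np.polyval(k,v),v,.165) for v in(A[0,0]-.5,A[-1,0]+.5)]
d=e[1]-e[0];m=(e[0]+e[1])/2
print(np.round(e,4),m.round(4),np.linalg.norm(d),np.degrees(np.arctan2(d[1],d[0])))
o=observe();x=np.array([.8518**2-.5239**2,2*.8518*.5239]);x/=np.linalg.norm(x);y=np.array([x[1],-x[0]]);dl=(m-o['position'])[:2]
print('toolx deg',np.degrees(np.arctan2(x[1],x[0])),'dx,dy',dl@x,dl@y)
E
```

```text
[ 79. 277.   9.] [203. 280.   9.] 125 [[79.0, 277.0, 9.0], [94.0, 277.5, 12.0], [109.0, 277.5, 12.0], [124.0, 278.0, 11.0], [139.0, 278.5, 12.0], [154.0, 278.5, 12.0], [169.0, 279.0, 11.0], [184.0, 279.5, 10.0], [199.0, 280.0, 9.0]]
[[0.5712 0.2289 0.165 ]
 [0.528  0.1387 0.165 ]] [0.5496 0.1838 0.165 ] 0.10003679515005094 -115.6210095422534
toolx deg 63.187228542909 dx,dy 0.0341357281973071 -0.0005172788624111177
```

>>> servo_tool --targets '[{"dx": 34, "dy": -0.5, "dz": 0, "rx": 0, "ry": 0, "rz": -0.02, "fingers": 0.5}, {"dx": 0, "dy": 0, "dz": 30, "rx": 0, "ry": 0, "rz": 0, "fingers": 0.5}, {"dx": 0, "dy": 0, "dz": 30, "rx": 0, "ry": 0, "rz": 0, "fingers": 0.5}, {"dx": 0, "dy": 0, "dz": 30, "rx": 0, "ry": 0, "rz": 0, "fingers": 0.5}, {"dx": 0, "dy": 0, "dz": 30, "rx": 0, "ry": 0, "rz": 0, "fingers": 0.5}, {"dx": 0, "dy": 0, "dz": 23, "rx": 0, "ry": 0, "rz": 0, "fingers": 0.5}, {"dx": 0, "dy": 0, "dz": 0, "rx": 0, "ry": 0, "rz": 0, "fingers": 0.5}, {"dx": 0, "dy": 0, "dz": 0, "rx": 0, "ry": 0, "rz": 0, "fingers": 0.5}]'

```text
t: 3.85
position: [0.5495, 0.1845, 0.1873]
eef_rot: [-0.0, 0.846, 0.534, -0.0]
ft_force: [-0.2, -0.3, 0.8]
gripper_width: 0.0428
grasp_force: 0.0
```

```bash
python3 - <<'E'
from m import *
o=observe();p=o['position'];print(p,o['eef_rot'],o['gripper_width'],o['ft_force'])
q=o['eef_rot'];x=np.array([q[1]**2-q[2]**2,2*q[1]*q[2]]);x/=np.linalg.norm(x);y=np.array([x[1],-x[0]]);dl=np.array([.5496,.1838])-p[:2]
print(np.degrees(np.arctan2(x[1],x[0])),dl@x,dl@y)
E
```

```text
[0.54948125 0.18447281 0.18734201] [-8.93342092e-05  8.45798243e-01  5.33502807e-01 -2.82095422e-04] 0.04281952945857161 [-0.20678288 -0.33467333  0.79084457]
64.48486787612032 -0.0005560421374139755 0.0003969777244656346
```

Aligned. Going down 40 mm and closing.

>>> servo_tool --targets '[{"dx": 0, "dy": 0.4, "dz": 20, "rx": 0, "ry": 0, "rz": 0, "fingers": 0.5}, {"dx": 0, "dy": 0, "dz": 20, "rx": 0, "ry": 0, "rz": 0, "fingers": 0.5}, {"dx": 0, "dy": 0, "dz": 0, "rx": 0, "ry": 0, "rz": 0, "fingers": 0.5}, {"dx": 0, "dy": 0, "dz": 0, "rx": 0, "ry": 0, "rz": 0, "fingers": 0.2}, {"dx": 0, "dy": 0, "dz": 0, "rx": 0, "ry": 0, "rz": 0, "fingers": 0}, {"dx": 0, "dy": 0, "dz": 0, "rx": 0, "ry": 0, "rz": 0, "fingers": 0}, {"dx": 0, "dy": 0, "dz": 0, "rx": 0, "ry": 0, "rz": 0, "fingers": 0}, {"dx": 0, "dy": 0, "dz": 0, "rx": 0, "ry": 0, "rz": 0, "fingers": 0}, {"dx": 0, "dy": 0, "dz": 0, "rx": 0, "ry": 0, "rz": 0, "fingers": 0}]' --force 50

```text
t: 4.75
position: [0.5508, 0.1851, 0.1496]
eef_rot: [0.0, 0.846, 0.534, 0.002]
ft_force: [-1.8, 1.0, 6.1]
gripper_width: 0.0075
grasp_force: 50.4
```

>>> servo_tool --targets '[{"dx": 0, "dy": 0, "dz": -5, "rx": 0, "ry": 0, "rz": 0, "fingers": 0}, {"dx": 0, "dy": 0, "dz": -10, "rx": 0, "ry": 0, "rz": 0, "fingers": 0}, {"dx": 0, "dy": 0, "dz": -10, "rx": 0, "ry": 0, "rz": 0, "fingers": 0}, {"dx": 0, "dy": 0, "dz": -10, "rx": 0, "ry": 0, "rz": 0, "fingers": 0}, {"dx": 0, "dy": 0, "dz": 0, "rx": 0, "ry": 0, "rz": 0, "fingers": 0}]'

```text
t: 5.25
position: [0.5507, 0.1849, 0.1846]
eef_rot: [0.0, 0.846, 0.534, 0.001]
ft_force: [-0.8, 0.4, -2.8]
gripper_width: 0.0071
grasp_force: 49.2
```

>>> servo_tool --targets '[{"dx": 0, "dy": 0, "dz": -15, "rx": 0, "ry": 0, "rz": 0, "fingers": 0}, {"dx": 0, "dy": 0, "dz": -20, "rx": 0, "ry": 0, "rz": 0, "fingers": 0}, {"dx": 0, "dy": 0, "dz": -20, "rx": 0, "ry": 0, "rz": 0, "fingers": 0}, {"dx": 0, "dy": 0, "dz": -20, "rx": 0, "ry": 0, "rz": 0, "fingers": 0}, {"dx": 0, "dy": 0, "dz": -20, "rx": 0, "ry": 0, "rz": 0, "fingers": 0}, {"dx": 0, "dy": 0, "dz": -20, "rx": 0, "ry": 0, "rz": 0, "fingers": 0}, {"dx": 0, "dy": 0, "dz": -15, "rx": 0, "ry": 0, "rz": 0, "fingers": 0}, {"dx": 0, "dy": 0, "dz": 0, "rx": 0, "ry": 0, "rz": 0, "fingers": 0}]'

```text
t: 6.05
position: [0.5513, 0.1848, 0.3158]
eef_rot: [0.001, 0.845, 0.534, 0.003]
ft_force: [0.1, 0.9, -3.0]
gripper_width: 0.0074
grasp_force: 49.1
```

```bash
cat > w.py <<'E'
from m import *
from scipy.spatial.transform import Rotation as Ro
def tgt(pt,stand=(.5485,-.2403,.2913),tilt=th,hold=.1346):
    "tool pose for the tile origin at cradle point pt"
    global th
    c,s=np.cos(tilt),np.sin(tilt); Rs=R(stand[2])
    C=Rs@np.array([[c,0,-s],[0,1,0],[s,0,c]])        # cradle axes x,y,z (columns)
    T=np.c_[C[:,1],C[:,0],-C[:,2]]                    # tool x=y_c, y=x_c, z=-z_c
    foot=np.array([stand[0],stand[1],.036])+Rs@np.array([[np.cos(.35),0,-np.sin(.35)],[0,1,0],[np.sin(.35),0,np.cos(.35)]])@np.array(pt)
    return foot+C[:,2]*hold,T
def delta(pos,T):
    o=observe();q=o['eef_rot'];C=Ro.from_quat([*q[1:],q[0]]).as_matrix()
    print('t',o['t'],'pos',o['position'].round(4),'target',pos.round(4),'d tool mm',(C.T@(pos-o['position'])*1e3).round(1),'rotvec',Ro.from_matrix(C.T@T).as_rotvec().round(3))
E
python3 - <<'E'
from w import *
p,T=tgt((.006,0,.06),tilt=0); print(np.linalg.det(T)); delta(p,T); delta(*tgt((.006,0,.06))); print(observe()['joints'])
E
```

```text
0.9999999999999999
t 6.05 pos [0.5513 0.1848 0.3158] target [ 0.5342 -0.2446  0.229 ] d tool mm [-395.5  168.5   86.3] rotvec [ 0.006 -0.002 -0.735]
t 6.05 pos [0.5513 0.1848 0.3158] target [ 0.49   -0.2578  0.2209] d tool mm [-426.5  134.2   94.1] rotvec [-0.328  0.127 -0.728]
[ 1.74730146e-01  1.73701213e-01  1.44522348e+00 -9.13021501e-05
  1.51621544e+00  6.18686870e-01]
```

>>> servo_tool --targets '[{"dx": -15, "dy": 6, "dz": 0, "rx": 0, "ry": 0, "rz": 0, "fingers": 0}, {"dx": -35, "dy": 15, "dz": 0, "rx": 0, "ry": 0, "rz": 0, "fingers": 0}, {"dx": -35, "dy": 15, "dz": 0, "rx": 0, "ry": 0, "rz": 0, "fingers": 0}, {"dx": -35, "dy": 15, "dz": 0, "rx": 0, "ry": 0, "rz": 0, "fingers": 0}, {"dx": -35, "dy": 15, "dz": 0, "rx": 0, "ry": 0, "rz": 0, "fingers": 0}, {"dx": -35, "dy": 15, "dz": 0, "rx": 0, "ry": 0, "rz": 0, "fingers": 0}, {"dx": -35, "dy": 15, "dz": 0, "rx": 0, "ry": 0, "rz": 0, "fingers": 0}, {"dx": -35, "dy": 15, "dz": 0, "rx": 0, "ry": 0, "rz": 0, "fingers": 0}, {"dx": -35, "dy": 15, "dz": 0, "rx": 0, "ry": 0, "rz": 0, "fingers": 0}, {"dx": -35, "dy": 15, "dz": 0, "rx": 0, "ry": 0, "rz": 0, "fingers": 0}, {"dx": -35, "dy": 15, "dz": 0, "rx": 0, "ry": 0, "rz": 0, "fingers": 0}, {"dx": -30, "dy": 12, "dz": 0, "rx": 0, "ry": 0, "rz": 0, "fingers": 0}]'

```text
t: 7.25
position: [0.53, -0.2467, 0.3102]
eef_rot: [-0.001, 0.846, 0.533, -0.001]
ft_force: [0.5, 0.5, -2.7]
gripper_width: 0.0073
grasp_force: 49.1
```

>>> servo_tool --targets '[{"dx": 0, "dy": 0, "dz": 0, "rx": 0, "ry": 0, "rz": -0.1, "fingers": 0}, {"dx": 0, "dy": 0, "dz": 0, "rx": 0, "ry": 0, "rz": -0.13, "fingers": 0}, {"dx": 0, "dy": 0, "dz": 0, "rx": 0, "ry": 0, "rz": -0.13, "fingers": 0}, {"dx": 0, "dy": 0, "dz": 0, "rx": 0, "ry": 0, "rz": -0.13, "fingers": 0}, {"dx": 0, "dy": 0, "dz": 0, "rx": 0, "ry": 0, "rz": -0.13, "fingers": 0}, {"dx": 0, "dy": 0, "dz": 0, "rx": 0, "ry": 0, "rz": -0.11, "fingers": 0}, {"dx": 0, "dy": 0, "dz": 0, "rx": 0, "ry": 0, "rz": 0, "fingers": 0}]'

```text
t: 7.95
position: [0.5304, -0.2446, 0.3104]
eef_rot: [-0.002, 0.599, 0.8, -0.0]
ft_force: [-0.0, 0.3, -3.4]
gripper_width: 0.0069
grasp_force: 49.2
```

```bash
python3 - <<'E'
from w import *
delta(*tgt((.006,0,.06)));o=observe(); print(o['joints'],o['grasp_force'])
E
```

```text
t 7.95 pos [ 0.5304 -0.2446  0.3104] target [ 0.49   -0.2578  0.2209] d tool mm [ -1.6 -42.3  89.6] rotvec [-0.353 -0.001 -0.007]
[-5.79864623e-01  1.88712100e-01  1.43880361e+00 -5.49035128e-04
  1.51771736e+00 -8.64884308e-01] 49.165120124816895
```

>>> servo_tool --targets '[{"dx": 0, "dy": 0, "dz": 0, "rx": -0.09, "ry": 0, "rz": 0, "fingers": 0}, {"dx": 0, "dy": -10, "dz": 10, "rx": -0.09, "ry": 0, "rz": 0, "fingers": 0}, {"dx": 0, "dy": -10, "dz": 10, "rx": -0.09, "ry": 0, "rz": 0, "fingers": 0}, {"dx": -1, "dy": -10, "dz": 10, "rx": -0.083, "ry": 0, "rz": -0.007, "fingers": 0}, {"dx": 0, "dy": 0, "dz": 0, "rx": 0, "ry": 0, "rz": 0, "fingers": 0}, {"dx": 0, "dy": 0, "dz": 0, "rx": 0, "ry": 0, "rz": 0, "fingers": 0}]'

```text
t: 8.55
position: [0.5081, -0.2523, 0.2768]
eef_rot: [0.104, 0.588, 0.79, 0.14]
ft_force: [0.5, -0.3, -2.1]
gripper_width: 0.0074
grasp_force: 49.9
```

```bash
python3 - <<'E'
from w import *
delta(*tgt((.006,0,.03))); print(observe()['joints'])
E
```

```text
t 8.55 pos [ 0.5081 -0.2523  0.2768] target [ 0.4998 -0.2549  0.1927] d tool mm [ -0.1 -37.   76. ] rotvec [ 0.001  0.001 -0.001]
[-0.77530783  0.0334965   1.71665838  0.32404952  1.23296456 -1.1489185 ]
```

>>> servo_tool --targets '[{"dx": 0, "dy": -19, "dz": 0, "rx": 0, "ry": 0, "rz": 0, "fingers": 0}, {"dx": 0, "dy": -18, "dz": 0, "rx": 0, "ry": 0, "rz": 0, "fingers": 0}, {"dx": 0, "dy": 0, "dz": 20, "rx": 0, "ry": 0, "rz": 0, "fingers": 0}, {"dx": 0, "dy": 0, "dz": 20, "rx": 0, "ry": 0, "rz": 0, "fingers": 0}, {"dx": 0, "dy": 0, "dz": 20, "rx": 0, "ry": 0, "rz": 0, "fingers": 0}, {"dx": 0, "dy": 0, "dz": 16, "rx": 0, "ry": 0, "rz": 0, "fingers": 0}, {"dx": 0, "dy": 0, "dz": 0, "rx": 0, "ry": 0, "rz": 0, "fingers": 0}]'

```text
t: 9.25
position: [0.5016, -0.2535, 0.192]
eef_rot: [0.104, 0.587, 0.791, 0.14]
ft_force: [-0.2, -0.3, -3.4]
gripper_width: 0.0073
grasp_force: 49.9
```

```bash
python3 - <<'E'
from w import *
delta(*tgt((.006,0,0))); o=observe();print(o['ft_force'],o['grasp_force'])
a=shot('side','s2');b=shot('wrist','w4')
i=a['image'][110:230,230:390,::-1]; j=b['image'][:,:,::-1]
cv2.imwrite('pics/v4.png',np.vstack([cv2.resize(i,(560,420),interpolation=cv2.INTER_CUBIC)[:300],cv2.resize(j,(560,420))[:300]]))
cv2.imwrite('pics/v4.png',np.hstack([cv2.resize(i,(400,300),interpolation=cv2.INTER_CUBIC),cv2.resize(j,(400,300))]))
E
```

```text
t 9.25 pos [ 0.5016 -0.2535  0.192 ] target [ 0.5097 -0.2519  0.1645] d tool mm [-0.8 -1.8 28.7] rotvec [ 0.001 -0.002  0.003]
[-0.23660414 -0.25819122 -3.4318565 ] 49.90306198596954
```

View pics/v4.png

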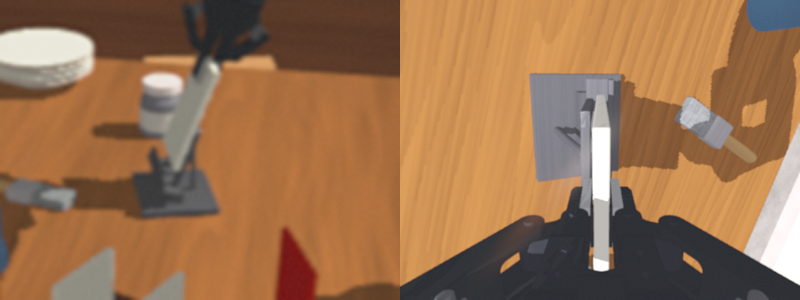

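The tile is tilted parallel to the backrest, directly in front of it and behind the lip at wrist-view (613,85). I'll lower it gently and watch the force.

>>> servo_tool --targets '[{"dx": -0.8, "dy": -1, "dz": 5, "rx": 0, "ry": 0, "rz": 0, "fingers": 0}, {"dx": 0, "dy": 0, "dz": 5, "rx": 0, "ry": 0, "rz": 0, "fingers": 0}, {"dx": 0, "dy": 0, "dz": 5, "rx": 0, "ry": 0, "rz": 0, "fingers": 0}, {"dx": 0, "dy": 0, "dz": 5, "rx": 0, "ry": 0, "rz": 0, "fingers": 0}, {"dx": 0, "dy": 0, "dz": 2, "rx": 0, "ry": 0, "rz": 0, "fingers": 0}, {"dx": 0, "dy": 0, "dz": 0, "rx": 0, "ry": 0, "rz": 0, "fingers": 0}]'

```text
t: 9.95
position: [0.5074, -0.2533, 0.1718]
eef_rot: [0.105, 0.587, 0.79, 0.14]
ft_force: [0.5, -0.1, -3.1]
gripper_width: 0.0074
grasp_force: 50.0
```

```bash
python3 - <<'E'
from w import *
p,T=tgt((.006,0,0));delta(p,T);print(T.T@observe()['ft_force'])
E
```

```text
t 9.95 pos [ 0.5074 -0.2533  0.1718] target [ 0.5097 -0.2519  0.1645] d tool mm [ 0.6 -0.1  7.8] rotvec [0.002 0.001 0.002]
[-0.20437959 -0.66727164  3.08608002]
```

>>> servo_tool --targets '[{"dx": 0, "dy": 0, "dz": 2, "rx": 0, "ry": 0, "rz": 0, "fingers": 0}, {"dx": 0, "dy": 0, "dz": 1.5, "rx": 0, "ry": 0, "rz": 0, "fingers": 0}, {"dx": 0, "dy": 0, "dz": 1.5, "rx": 0, "ry": 0, "rz": 0, "fingers": 0}, {"dx": 0, "dy": 0, "dz": 0, "rx": 0, "ry": 0, "rz": 0, "fingers": 0}]'

```text
t: 10.35
position: [0.5092, -0.2529, 0.1675]
eef_rot: [0.105, 0.587, 0.79, 0.14]
ft_force: [0.4, 0.1, -3.6]
gripper_width: 0.0073
grasp_force: 50.0
```

>>> servo_tool --targets '[{"dx": 0, "dy": 0, "dz": 1, "rx": 0, "ry": 0, "rz": 0, "fingers": 0}, {"dx": 0, "dy": 0, "dz": 1, "rx": 0, "ry": 0, "rz": 0, "fingers": 0}, {"dx": 0, "dy": 0, "dz": 0, "rx": 0, "ry": 0, "rz": 0, "fingers": 0}]'

```text
t: 10.65
position: [0.5099, -0.2528, 0.1657]
eef_rot: [0.105, 0.587, 0.79, 0.14]
ft_force: [-0.1, 0.0, -3.1]
gripper_width: 0.0072
grasp_force: 50.0
```

>>> servo_tool --targets '[{"dx": 0, "dy": 0, "dz": 1, "rx": 0, "ry": 0, "rz": 0, "fingers": 0}, {"dx": 0, "dy": 0, "dz": 1, "rx": 0, "ry": 0, "rz": 0, "fingers": 0}, {"dx": 0, "dy": 0, "dz": 0, "rx": 0, "ry": 0, "rz": 0, "fingers": 0}]'

```text
t: 10.95
position: [0.5107, -0.2532, 0.165]
eef_rot: [0.106, 0.587, 0.79, 0.14]
ft_force: [-3.6, -0.7, 3.4]
gripper_width: 0.0071
grasp_force: 51.2
```

The foot is on the ledge, since the force is normal to it. Now I'll slide back to the backrest.

>>> servo_tool --targets '[{"dx": 0, "dy": -0.5, "dz": -0.5, "rx": 0, "ry": 0, "rz": 0, "fingers": 0}, {"dx": 0, "dy": -0.7, "dz": 0, "rx": 0, "ry": 0, "rz": 0, "fingers": 0}, {"dx": 0, "dy": -0.7, "dz": 0, "rx": 0, "ry": 0, "rz": 0, "fingers": 0}, {"dx": 0, "dy": 0, "dz": 0, "rx": 0, "ry": 0, "rz": 0, "fingers": 0}]'

```text
t: 11.35
position: [0.5095, -0.2534, 0.1646]
eef_rot: [0.107, 0.587, 0.79, 0.141]
ft_force: [-0.8, 1.4, 4.5]
gripper_width: 0.0072
grasp_force: 51.0
```

```bash
python3 - <<'E'
from w import *
p,T=tgt((.004,0,0));delta(p,T);print((T.T@(observe()['ft_force']-[0,0,-2.7])).round(1),observe()['torque'])
E
```

```text
t 11.35 pos [ 0.5095 -0.2534  0.1646] target [ 0.5079 -0.2525  0.1638] d tool mm [ 1.4 -1.5  0.3] rotvec [0.005 0.003 0.002]
[ 1.6  2.1 -6.9] [ 0.51984872 -0.22972444  0.0124345 ]
```

>>> servo_tool --targets '[{"dx": 0, "dy": -0.6, "dz": -0.2, "rx": 0, "ry": 0, "rz": 0, "fingers": 0}, {"dx": 0, "dy": -0.6, "dz": 0, "rx": 0, "ry": 0, "rz": 0, "fingers": 0}, {"dx": 0, "dy": 0, "dz": 0, "rx": 0, "ry": 0, "rz": 0, "fingers": 0}]'

```text
t: 11.65
position: [0.5082, -0.2538, 0.1641]
eef_rot: [0.106, 0.587, 0.79, 0.141]
ft_force: [-0.1, 0.2, 4.1]
gripper_width: 0.0071
grasp_force: 50.8
```

```bash
python3 - <<'E'
from w import *
p,T=tgt((.004,0,0));delta(p,T);print((T.T@(observe()['ft_force']-[0,0,-2.7])).round(1),observe()['torque'])
b=shot('wrist','w5');j=b['image'][90:345,200:380,::-1]
a=shot('side','s3')['image'][110:210,260:343,::-1]
cv2.imwrite('pics/v5.png',np.hstack([cv2.resize(j,(400,567),interpolation=cv2.INTER_CUBIC),cv2.resize(a,(400,567),interpolation=cv2.INTER_CUBIC)]))
E
```

```text
t 11.65 pos [ 0.5082 -0.2538  0.1641] target [ 0.5079 -0.2525  0.1638] d tool mm [ 1.3 -0.   0.3] rotvec [0.004 0.003 0.002]
[ 0.2  2.3 -6.4] [ 0.50199195 -0.52391978 -0.0212347 ]
```

View pics/v5.png

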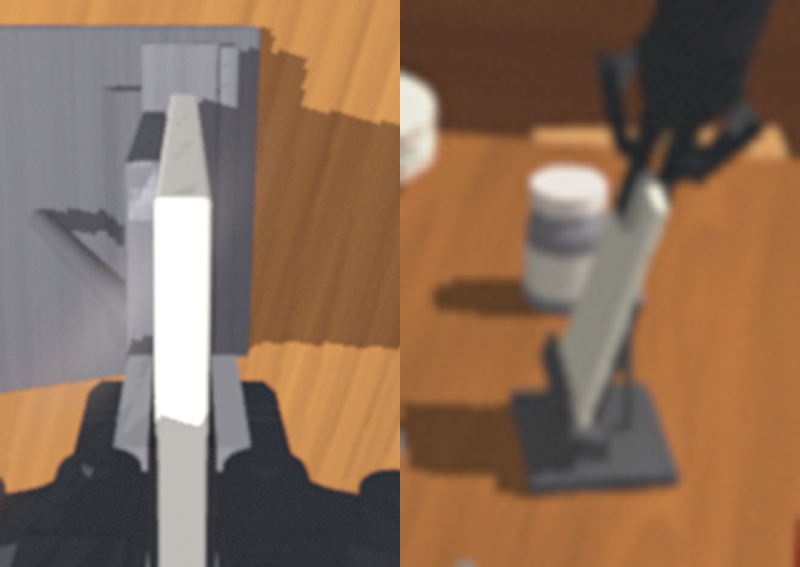

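The foot stands at (170–198, 95), behind the lip at x≈220, with the tile almost on the backrest. I'll push back a little more until it touches.

>>> servo_tool --targets '[{"dx": 0, "dy": -0.7, "dz": 0, "rx": 0, "ry": 0, "rz": 0, "fingers": 0}, {"dx": 0, "dy": -0.7, "dz": 0, "rx": 0, "ry": 0, "rz": 0, "fingers": 0}, {"dx": 0, "dy": 0, "dz": 0, "rx": 0, "ry": 0, "rz": 0, "fingers": 0}]'

```text
t: 12.05
position: [0.5073, -0.2541, 0.1638]
eef_rot: [0.107, 0.587, 0.79, 0.141]
ft_force: [4.4, 1.7, 5.0]
gripper_width: 0.0073
grasp_force: 50.8
```

```bash
python3 - <<'E'
from w import *
p,T=tgt((.004,0,0));delta(p,T);print((T.T@(observe()['ft_force']-[0,0,-2.7])).round(1),observe()['torque'])
E
```

```text
t 12.05 pos [ 0.5073 -0.2541  0.1638] target [ 0.5079 -0.2525  0.1638] d tool mm [1.4 1.  0.3] rotvec [0.005 0.003 0.002]
[ 0.4  7.  -5.7] [ 0.67676787 -1.06350483 -0.09814274]
```

The tile is now on both ledge and backrest, so I'll release.

>>> servo_tool --targets '[{"dx": 0, "dy": 0, "dz": 0, "rx": 0, "ry": 0, "rz": 0, "fingers": 0.1}, {"dx": 0, "dy": 0, "dz": 0, "rx": 0, "ry": 0, "rz": 0, "fingers": 0.15}, {"dx": 0, "dy": 0, "dz": 0, "rx": 0, "ry": 0, "rz": 0, "fingers": 0.25}, {"dx": 0, "dy": 0, "dz": 0, "rx": 0, "ry": 0, "rz": 0, "fingers": 0.4}, {"dx": 0, "dy": 0, "dz": 0, "rx": 0, "ry": 0, "rz": 0, "fingers": 0.4}, {"dx": 0, "dy": 0, "dz": 0, "rx": 0, "ry": 0, "rz": 0, "fingers": 0.4}]' --force 20

```text
t: 12.65
position: [0.5058, -0.2538, 0.1624]
eef_rot: [0.105, 0.587, 0.79, 0.14]
ft_force: [-0.9, 0.1, 0.2]
gripper_width: 0.0339
grasp_force: 0.0
```

>>> servo_tool --targets '[{"dx": 0, "dy": 0, "dz": -5, "rx": 0, "ry": 0, "rz": 0, "fingers": 0.4}, {"dx": 0, "dy": 0, "dz": -10, "rx": 0, "ry": 0, "rz": 0, "fingers": 0.4}, {"dx": 0, "dy": 0, "dz": -20, "rx": 0, "ry": 0, "rz": 0, "fingers": 0.4}, {"dx": 0, "dy": 0, "dz": -30, "rx": 0, "ry": 0, "rz": 0, "fingers": 0.4}, {"dx": 0, "dy": 0, "dz": -30, "rx": 0, "ry": 0, "rz": 0, "fingers": 0.4}, {"dx": 0, "dy": 0, "dz": -30, "rx": 0, "ry": 0, "rz": 0, "fingers": 0.4}, {"dx": 0, "dy": 0, "dz": 0, "rx": 0, "ry": 0, "rz": 0, "fingers": 0.4}, {"dx": 0, "dy": 0, "dz": 0, "rx": 0, "ry": 0, "rz": 0, "fingers": 0.4}]'

```text
t: 13.45
position: [0.4649, -0.2667, 0.2817]
eef_rot: [0.107, 0.587, 0.79, 0.14]
ft_force: [-0.1, 0.5, -1.1]
gripper_width: 0.0339
grasp_force: 0.0
```

```bash
python3 - <<'E'
from w import *
b=shot('wrist','w6')['image'][:,:,::-1]
a=shot('side','s4')['image'][100:300,220:370,::-1]
cv2.imwrite('pics/v6.png',np.hstack([cv2.resize(b,(480,360)),cv2.resize(a,(270,360),interpolation=cv2.INTER_CUBIC)]))
E
```

```text
(no output)
```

View pics/v6.png

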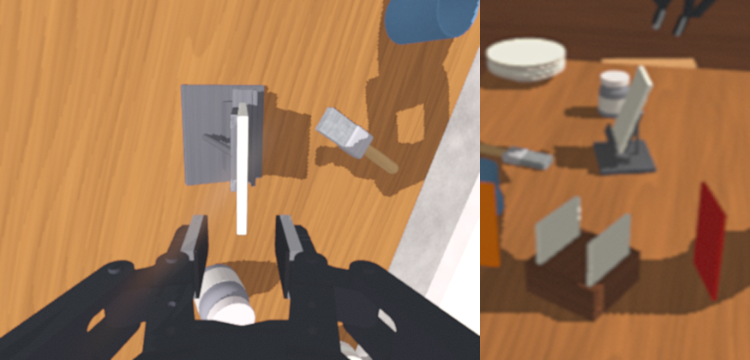

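The tile leans on the backrest behind the lip, the gripper is clear, and both short tiles and the other bench items are undisturbed.

```bash
python3 -c "
from workcell import *
print(job_done())"
```

```text
the job is handed in; nothing more can be done
None
```

The tall tile is on the display stand, foot on the ledge behind the lip, leaning on the backrest and within about 2 mm of centre by my estimate; the job was handed in at about 13.6 s.

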